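# Take up a contact grill's lid spring and hold the bolt head for the lock nut

## Robot

A 6-joint arm with a two-finger parallel gripper is mounted at the origin on a cart in front of the work surface, level with it; the furniture and walls round the work are solid. World frame = base frame: x ahead of the robot, y to its left, z up, the work surface at z = 0. Lengths are in mm, angles in rad, forces in N, time in s.
With the tool pointing down it reaches from about 425 to 925 mm from the base axis. Payload 12.5 kg.
Tool frame: the origin (TCP) lies at the very end of the fingers, on their centre line; the grasp point (between the pads) lies 19 mm behind it; y points along the fingers, x is the direction in which the jaws open and shut, and the axes are right-handed (so a half turn about y gives the same grasp; the last joint's range is limited). The gripper opens to 85 mm and grips with 20 to 120 N. Pads are 22 mm wide; open, the fingers measure 114 mm over their backs; the gripper's body (76 mm by 85 mm) begins 54 mm behind the grasp point. The pads swing forward as they close: fully open they stand 13 mm farther back than shut.
Start: joints at [1.166, 0.491, 1.559, -0, 1.092, -0.106], TCP at [183.966, 597.329, 231.327] pointing down, gripper open.
Joint ranges: [-3.1, 3.1], [-0.84, 2.19], [0.05, 2.79], [-1.13, 4.28], [0.06, 2.93], [-2.69, 2.69]. Speed limits (rad/s): [2.22, 2.22, 2.79, 3.14, 3.14, 3.14].

## Interface

Orientations are given as a rotation vector (axis times angle).
In Python, from workcell import arm gives the robot as it stands. The module is installed in compiled form; this text tells all that it offers.
- The arm moves only by the tool carry_out, never from a script. Its argument "deltas" is a list of rows, each a list of 5 numbers: the shift along the world's x, y, z in cm, then the turn about the world's z in degrees, then the closure in counts, from 0 (fully open) to 255 (shut). A call has 1 to 12 rows; each row is the pose to reach, as a shift and turn from the pose commanded when the call began; what a row does not reach only later rows make up. A row lasts 1/8 s, in which the tool goes at most 62.5 mm and 10.7 degrees, less where a joint would pass 70% of its speed; a pose out of reach is approached as far as the arm can. A call with a gripper value outside its range is refused whole. The fingers move at their own pace and stop on an object; "newtons" is the grip in N (left out, the last holds). Time passes only in rows, so rows that repeat a pose let the fingers close. It gives the time, the measured TCP pose, the force and the opening at its end, in the units of the state.
- arm.sense(): the state, without advancing time (a new reading comes with each control period).
- arm.snapshot(name): name is "side" or "top"; returns the picture (384x512x3 uint8, blue, green, red); there is no depth.
- arm.camera_params(name): a dict with "fx", "fy", "cx", "cy" (pixels), "k1" (the pictures are not rectified: a ray, as slopes to the right and down, at radius r is drawn at 1 + k1 r^2 times it, then the intrinsics apply), "world_from_camera" (4x4, takes a point from camera to world coordinates). Camera axes: x right, y up, looking along -z (the intrinsics and any distortion apply to the point x, -y, -z); pixel columns grow to the right and rows downward; lengths in mm; the calibration is good to about 2 mm. A picture is of the moment at which its call begins. camera_params takes no time and is no camera call.
- arm.close_job(): hands the job in, once; it reports no verdict.
Trained networks look in the newest picture that a camera, given by its name, has taken for a name from the list of things; names that differ only in an ending like _2 or _b are one class to them, and where a whole thing is asked for, a point or a joint stands for the part that bears it (a point fixed in the world has none). Each returns a list of dicts, best first, with "conf" (0 to 1); they miss things now and then, are a little off and sometimes report something else, mostly with a low value. They report only what shows in the picture. A call takes as long as a camera call. They do not tell look-alikes from the thing itself.
- arm.spot_in(name, camera): "uv" ([column, row] in pixels, amid what is visible of it).
- arm.tip_of(name, camera): "uv" ([column, row] in pixels: a listed point, or the origin of a listed thing).
The state is a dict: "time_s": time; "joint_positions": joint angles; "joint_vel": joint speeds; "joint_efforts": joint torques, N m; "tcp_pos": TCP position; "tool_rot": TCP orientation; "ft_force": force on the tool from outside, world axes, zero at the start; "torque": the same for the moment, N m; "grip_width": opening from 0.0 (shut) to 1.0 (fully open).
Only numpy, scipy, OpenCV 4.12 (cv2) and the standard library are available. Lean on these libraries where they do the work, as an engineer would, in place of code of your own. Each camera call takes 0.05 s, during which the arm holds its last target. There are 200 camera calls.

## Task

The grill's lid spring has gone slack. Lift the black cap off the hinge and stand it right way up on the worktop, then reach down into the slot behind the hinge bracket, grip the square bolt head and turn it against the spring until its flats and pointer stand upright. Keep the head gripped there so that it cannot turn back - your program finishes while still holding it, ready for a colleague to tighten the nut - and leave the spanner, tomato and mug standing about alone.

Things in the scene. Friction and masses are not known exactly. Their poses are not given: they have to be found in the camera images.
- grill: Steel contact grill (sandwich press), shut, fixed, side-on to the robot, yawed up to 0.2 rad. Origin on the worktop below the bolt head; z up, x along the hinge axis away from the robot, y from hinge to lid handle. Body and lid: x -35 to 195, y 78 to 308, top 119 mm; lid arms and spring tube at x over 31 mm, up to 125 mm high. The worktop is free for 160 mm on the hinge's -y side.
- slot_top (a point): Middle of the top of the slot, 135 mm above the worktop, axes as the grill's. Steel cheeks 6 mm thick stand at x -31 to -25 mm (the hinge bracket, facing the robot) and x 25 to 31 mm; both are 52 mm wide in y and end at this height. The 50 mm slot between them holds the bolt head 30 mm below this point, is open above (cap off) and to both y sides, and has its floor 100 mm down.
- lid_bolt (a joint): Turn of the tension bolt, rad. 0: flats and pointer upright, as wanted; negative: their tops lean to the grill's -y side (robot's right). Starts slack at -0.7 to -0.4; winding up to 0 is anticlockwise as seen from the robot. Spring 0.25 N m/rad, slack at -0.55, and 0.05 N m friction: 0.19 N m to wind at 0; let go there, it turns back to about -0.35. Stops at -0.8 and 0.4.
- bolt_head (a point): Square steel bolt head, 22 x 22 mm across flats, 22 mm long along the hinge axis, on a 12 mm shank, hidden in the slot behind the hinge bracket; origin at its centre, on the hinge axis, 105 mm above the worktop. x as the grill's; z leans with the pointer (straight up at joint 0); the flats to pinch face its +y and -y. In front of the bracket the bolt carries a hexagon nut and a pointer 24 mm long.
- cap: Black plastic cap, loose, 60 g, seated at the start over the slot on the cheeks, axes as the grill's, origin 125 mm above the worktop; lifts straight off. 62 x 63 mm, 38 mm tall; origin at the middle of its underside (lower edge of the skirts), z up. Plate at 10 to 15 mm; on it a grip fin 12 mm thick in y, 46 mm long in x, from 15 to 38 mm above the origin.
- spanner: Steel spanner, 160 mm long, lying loose on the worktop on the robot's right of the hinge. Leave alone.
- tomato: Tomato, about 74 mm across, 69 mm tall, loose; origin under its middle. Leave alone.
- mug: Plain mug, 86 mm across, 94 mm tall, loose, upright; origin under its middle. Leave alone.
Not all that is in view belongs to the job. Of the things that look like the cap, the larger one is meant.

How it is judged (in metres and radians):
On the way:
1. the cap is off the hinge and stands, let go, right way up on the worktop (height (world z) of cap below 0.008 m and angle between cap's own z axis and vertical below 0.15 rad and contact force between the fingers and cap below 0.1 N), for 0.2 s.
At the end, for the whole second after the job is handed in: Fingers hold the bolt head (over 5 N, grasp point within 30 mm of its centre) still, within 0.12 rad of upright, through the last second; the cap is at rest on the worktop, right way up within 0.15 rad, touching neither grill nor robot (value of joint lid_bolt between -0.12 and 0.12 rad and velocity of joint lid_bolt between -0.05 and 0.05 rad/s and contact force between the fingers and lid_bolt_c0 above 5 N and distance between the grasp point and bolt_head below 0.03 m and height (world z) of cap below 0.008 m and angle between cap's own z axis and vertical below 0.15 rad and linear speed of cap below 0.02 m/s and contact force between cap and grill below 0.1 N and contact force between the arm and cap below 0.1 N); the arm keeps its last pose, push and grip.
It fails at once if the spanner, the tomato or the mug is moved by more than 30 mm (distance of any of spanner, tomato, mug from where it was at the start of the episode above 0.03 m).
It fails at once if the mug is tipped (angle between mug's own z axis and vertical above 0.4 rad).
It also fails if it takes over 42 s, if anything falls off the work surface, if the arm or the gripper's body presses on something with over 40 N, if the wrist force passes 120 N, or if a joint passes its speed limit or range.

## Working session

There is one attempt and no reset: what is moved stays moved. The work goes in short steps, Python scripts to look and compute and a tool call to move; the robot and the scene stay as the last step left them, time stands still between calls to the robot, and variables do not carry over. Pictures are saved under pics/ and viewed, about 8 in all and at most 12, crops included, and the job is handed in when it is done.

Besides the shell and the picture viewer there is one more tool, called after "Emit:" as name([rows], argument=value, ...), one row to a line, values as JSON. carry_out: Moves the arm, as the interface text tells. Its arguments: {"type":"object","properties":{"deltas":{"type":"array"},"newtons":{"type":"number"}},"required":["deltas"]}

```bash
mkdir -p pics; cat > h.py <<'E'
import numpy as np, cv2
from workcell import arm
def ray(cam,uv):
    p=arm.camera_params(cam); K=np.array([[p['fx'],0,p['cx']],[0,p['fy'],p['cy']],[0,0,1.]])
    s=cv2.undistortPoints(np.array([[uv]],float),K,np.array([p['k1'],0,0,0.]))[0,0]
    M=np.array(p['world_from_camera']); d=M[:3,:3]@np.array([s[0],-s[1],-1]); return M[:3,3],d
def atz(cam,uv,z):
    o,d=ray(cam,uv); return o+d*(z-o[2])/d[2]
def proj(cam,P):
    p=arm.camera_params(cam); M=np.array(p['world_from_camera']); c=M[:3,:3].T@(np.array(P,float)-M[:3,3])
    s=np.array([c[0],-c[1]])/-c[2]; s=s*(1+p['k1']*(s@s)); return np.array([p['fx']*s[0]+p['cx'],p['fy']*s[1]+p['cy']])
def tri(uv1,uv2,a='side',b='top'):
    o1,d1=ray(a,uv1);o2,d2=ray(b,uv2); A=np.stack([d1,-d2],1); t=np.linalg.lstsq(A,o2-o1,rcond=None)[0]
    p=o1+t[0]*d1;q=o2+t[1]*d2; return (p+q)/2,np.linalg.norm(p-q)
E
python3 - <<'E'
from h import *
np.set_printoptions(precision=1,suppress=True)
a=arm.snapshot('side');b=arm.snapshot('top')
cv2.imwrite('pics/s1.png',a);cv2.imwrite('pics/t1.png',b)
for c in('side','top'):
    p=arm.camera_params(c); print(c,p['fx'],p['k1'],np.array(p['world_from_camera'])[:3,3])
    for n in('cap','slot_top','bolt_head','spanner','tomato','mug','grill'):
        print(n,[(np.round(r['uv']),round(r['conf'],2)) for r in arm.tip_of(n,c)[:4]])
print(arm.sense())
E
```

```text
side 481.87675397859437 -0.08733611498097552 [ -30.5 -849.6  879.6]
cap [(array([206., 127.]), 0.94), (array([189., 187.]), 0.6)]
slot_top [(array([208., 119.]), 0.78)]
bolt_head [(array([210., 133.]), 0.49)]
spanner [(array([259., 266.]), 0.98), (array([298., 233.]), 0.35)]
tomato [(array([300., 233.]), 0.87), (array([209., 163.]), 0.15)]
mug [(array([323., 284.]), 0.55)]
grill [(array([213., 162.]), 0.82)]
top 375.58389960004934 -0.008389537247293735 [ 394.3 -189.  1055.4]
cap [(array([165., 174.]), 0.85), (array([193., 214.]), 0.64)]
slot_top [(array([164., 174.]), 0.8)]
bolt_head []
spanner [(array([308., 212.]), 0.75)]
tomato [(array([301., 164.]), 0.56)]
mug [(array([356., 184.]), 0.95)]
grill [(array([179., 177.]), 0.91)]
{'time_s': 0.8, 'joint_positions': array([ 1.2,  0.5,  1.6,  0. ,  1.1, -0.1]), 'joint_vel': array([-0., -0., -0., -0., -0., -0.]), 'joint_efforts': array([ -0. , -61.8, -26.2,  -0. ,   0. ,  -0. ]), 'tcp_pos': array([184. , 597.3, 231.3]), 'tool_rot': array([-1.3, -1. ,  1. ]), 'ft_force': array([-0.6, -0.5, -0.3]), 'torque': array([0., 0., 0.]), 'grip_width': 0.9990316367984654}
```

View pics/s1.png

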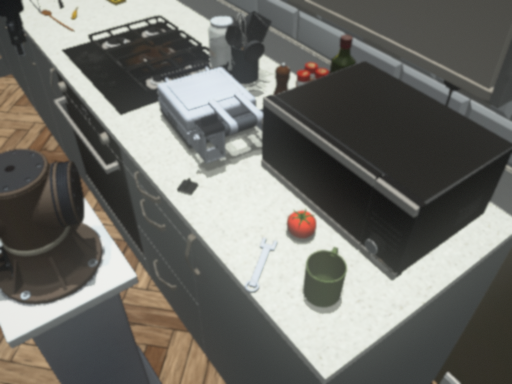

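View pics/t1.png

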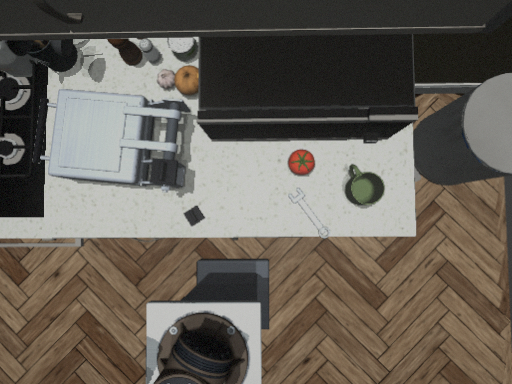

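Side view: the grill is at about (215,110) with its hinge at (207,130). A small dark thing lies on the worktop at (189,187), the spanner is at (260,265), the tomato at (301,224) and the mug at (325,278). Top view: the hinge is at (165,172) and the small dark thing at (194,215).
Cap candidates: side (206,127)/top (165,174), seated on the hinge, and side (189,187)/top (193,214), small and on the worktop. The first one fits, since it is larger and on the hinge. I'll confirm that in a crop.

```bash
python3 - <<'E'
from h import *
np.set_printoptions(precision=1,suppress=True)
a=cv2.imread('pics/s1.png');b=cv2.imread('pics/t1.png')
cr=np.hstack([cv2.resize(a[85:205,155:275],(400,400),interpolation=2),cv2.resize(b[95:225,90:220],(400,400),interpolation=2)])
cv2.imwrite('pics/c1.png',cr)
print('cap',tri([206,127],[165,174]),'slot',tri([208,119],[164,174]),'decoy',atz('top',[193,214],0))
for n,u in(('spanner',[308,212]),('tomato',[301,164]),('mug',[356,184])):print(n,atz('top',u,0))
print('grill',tri([213,162],[179,177]), atz('top',[165,174],125),atz('top',[164,174],135),atz('side',[206,127],125),atz('side',[208,119],135))
E
```

```text
cap (array([492.2,  71.1, 133.6]), np.float64(3.8744318970865965)) slot (array([491.7,  63.3, 163.7]), np.float64(2.6712442649815853)) decoy [394.4  27.2   0. ]
spanner [ 397.8 -296.     0. ]
tomato [ 533.2 -278.2    0. ]
mug [ 475.3 -431.6    0. ]
grill (array([498.6,  63.3,  15.4]), np.float64(1.9652498400312841)) [494.7  72.5 125. ] [493.7  72.1 135. ] [496.6  82.9 125. ] [513.8  99.  135. ]
```

View pics/c1.png

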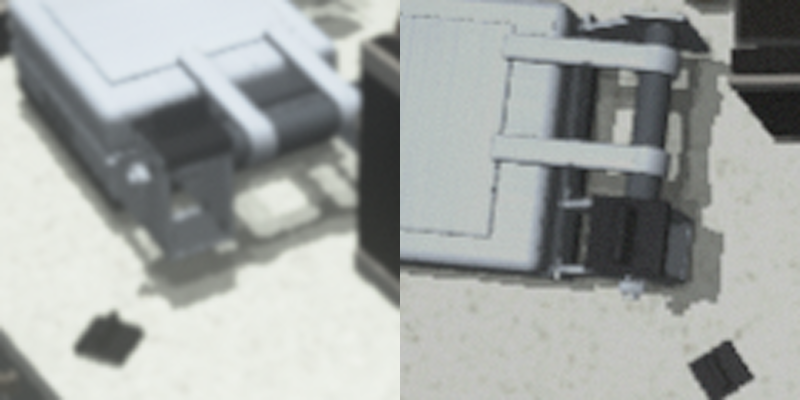

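The enlarged crop confirms it: the black cap on the hinge (top picture, about (165,173)) is clearly larger than the piece on the worktop, and its fin runs along the hinge axis. Next I need the grill's yaw and the jaw direction.

```bash
python3 - <<'E'
from h import *
from scipy.spatial.transform import Rotation as R
np.set_printoptions(precision=2,suppress=True)
b=cv2.imread('pics/t1.png');g=cv2.cvtColor(b,6)[80:200,40:195]
l,w,_,_=cv2.createLineSegmentDetector(2).detect(g)
for s in l[:,0]:
    if np.hypot(s[0]-s[2],s[1]-s[3])<22: continue
    p=atz('top',s[:2]+[40,80],120);q=atz('top',s[2:]+[40,80],120);d=q-p
    a=np.degrees(np.arctan2(d[1],d[0]));a=(a+45)%90-45
    print(np.round(s+[40,80,40,80]),round(np.linalg.norm(d)),round(a,1))
st=arm.sense();M=R.from_rotvec(st['tool_rot']).as_matrix();print(st['tool_rot'],M)
E
```

```text
[ 45. 159.  43. 198.] 99 -0.6
[ 47. 106.  45. 154.] 127 -0.7
[124. 112. 178. 118.] 139 -6.7
[121. 145. 174. 151.] 139 -7.1
[169. 142. 138. 140.] 80 -5.3
[174. 109. 139. 107.] 90 -4.9
[ 87. 183.  57. 177.] 80 -11.5
[ 49. 173. 131. 181.] 210 -6.1
[145. 188.  88. 182.] 145 -6.2
[138. 138. 141. 116.] 59 -7.3
[133. 181. 137. 148.] 82 -5.6
[191. 133. 190. 159.] 67 -1.3
[63. 88. 94. 90.] 82 -5.6
[108. 172.  68. 168.] 103 -6.1
[139.  97.  61.  90.] 206 -5.6
[187. 115. 183. 144.] 74 -8.3
[ 64. 165. 116. 170.] 133 -5.7
[ 49. 154.  55. 109.] 117 -5.8
[ 58.  98.  49. 171.] 188 -5.7
[-1.34 -0.99  0.99] [[ 0.29  0.   -0.96]
 [ 0.96  0.    0.29]
 [ 0.   -1.   -0.  ]]
```

The grill's yaw is about -5.9°, so the tool needs to turn +11°. The cap is at about (494,72). I'll go above it.

Emit:
carry_out([
  [6,-10,0,2,0],
  [15,-26,0,6,0],
  [31,-52.5,0,11,0],
  [31,-52.5,0,11,0],
  [31,-52.5,0,11,0],
  [31,-52.5,0,11,0],
  [31,-52.5,0,11,0],
  [31,-52.5,0,11,0],
  [31,-52.5,0,11,0],
  [31,-52.5,0,11,0],
  [31,-52.5,0,11,0],
  [31,-52.5,0,11,0],
], newtons=30)

```text
time_s: 2.3
tcp_pos: [493.6, 72.5, 231.2]
tool_rot: [-1.258, -1.13, 1.13]
ft_force: [-0.9, 0.7, 0.9]
grip_width: 0.998
```

```bash
python3 - <<'E'
from h import *
np.set_printoptions(precision=1,suppress=True)
st=arm.sense();print(st['time_s'],st['tcp_pos'],st['tool_rot'])
a=arm.snapshot('side');b=arm.snapshot('top')
cr=np.hstack([cv2.resize(a[65:215,135:285],(400,400),interpolation=2),cv2.resize(b[95:225,90:220],(400,400),interpolation=2)])
cv2.imwrite('pics/c2.png',cr)
for c in('side','top'):
    for n in('cap','slot_top'):
        for r in arm.tip_of(n,c)[:2]: print(c,n,np.round(r['uv'],1),round(r['conf'],2),atz(c,r['uv'],125 if n=='cap' else 135))
print(proj('side',[494,72,125]),proj('side',[494,72,135]))
E
```

```text
2.3 [493.6  72.5 231.2] [-1.3 -1.1  1.1]
side cap [210.4 128.4] 0.9 [502.7  70.5 125. ]
side cap [188.5 189.6] 0.76 [ 332.3 -104.3  125. ]
side slot_top [209.7 121.4] 0.7 [511.4  86.7 135. ]
top cap [168.4 173.5] 0.83 [495.9  63.9 125. ]
top cap [194.5 212.1] 0.56 [399.   -2.1 125. ]
top slot_top [163.7 174.9] 0.61 [491.4  72.9 135. ]
[207.3 129.2] [207.1 126.2]
```

View pics/c2.png

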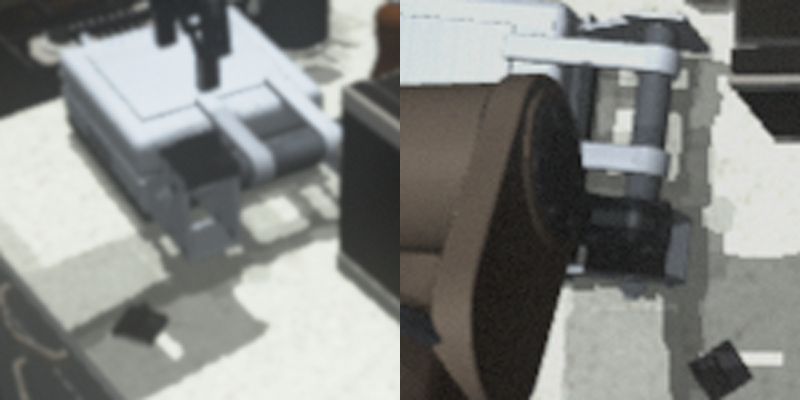

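The gripper is above the hinge (side crop about (207,60); cap at (195,160)). My combined estimate for the cap is about (497,70). I'll descend, grip the fin and lift.

Emit:
carry_out([
  [0.3,-0.2,-5,0,0],
  [0.3,-0.2,-8,0,0],
  [0.3,-0.2,-8.7,0,0],
  [0.3,-0.2,-8.7,0,255],
  [0.3,-0.2,-8.7,0,255],
  [0.3,-0.2,-8.7,0,255],
  [0.3,-0.2,-8.7,0,255],
  [0.3,-0.2,-8.7,0,255],
  [0.3,-0.2,-8.7,0,255],
], newtons=30)

```text
time_s: 3.72
tcp_pos: [497.5, 72.7, 145.4]
tool_rot: [-1.257, -1.133, 1.126]
ft_force: [-0.6, 23.5, 7.5]
grip_width: 0.132
```

Emit:
carry_out([
  [0,0.3,0,0,255],
  [0,0.3,0,0,255],
])

```text
time_s: 3.98
tcp_pos: [497.5, 73.7, 145.3]
tool_rot: [-1.259, -1.132, 1.129]
ft_force: [-0.1, 3.8, 8.0]
grip_width: 0.128
```

Emit:
carry_out([
  [0,0,2,0,255],
  [0,0,6,0,255],
  [0,0,8,0,255],
  [0,0,8,0,255],
  [-0.5,-5,8,0,255],
  [-1,-10,8,0,255],
  [-1.2,-12,8,0,255],
  [-1.2,-12,8,0,255],
])

```text
time_s: 4.97
tcp_pos: [484.5, -47.7, 223.3]
tool_rot: [-1.257, -1.127, 1.129]
ft_force: [0.8, -0.2, 0.2]
grip_width: 0.134
```

```bash
python3 - <<'E'
from h import *
st=arm.sense();print(st['time_s'],st['tcp_pos'])
a=arm.snapshot('side');b=arm.snapshot('top')
cr=np.hstack([cv2.resize(a[65:215,135:285],(400,400),interpolation=2),cv2.resize(b[95:225,90:220],(400,400),interpolation=2)])
cv2.imwrite('pics/c3.png',cr)
E
```

```text
4.975 [484.52385589 -47.7019912  223.29112643]
```

View pics/c3.png

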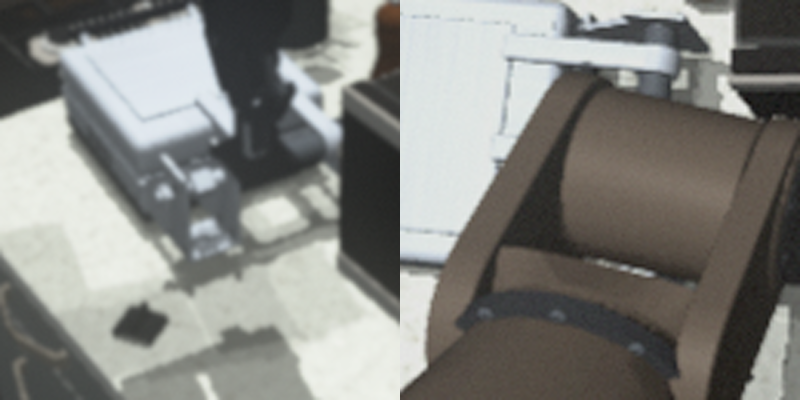

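The cap is held in the fingers (crop about (270,165)) and the slot now shows open, with the bolt visible inside. I'll lower the cap and let go.

Emit:
carry_out([
  [0,0,-6,0,255],
  [0,0,-12,0,255],
  [0,0,-18,0,255],
  [0,0,-19.8,0,255],
  [0,0,-20.3,0,255],
  [0,0,-20.3,0,255],
  [0,0,-20.3,0,150],
  [0,0,-20.3,0,0],
  [0,0,-20.3,0,0],
  [0,0,-20.3,0,0],
])

```text
time_s: 6.32
tcp_pos: [485.0, -46.7, 21.5]
tool_rot: [-1.258, -1.13, 1.13]
ft_force: [0.2, -0.2, -1.2]
grip_width: 0.959
```

Emit:
carry_out([
  [0,0,5,0,0],
  [0,0,11,0,0],
  [0,0,17,0,0],
  [0,0,23,0,0],
  [-1,6,24,0,0],
  [-5,30,24,0,0],
  [-5,30,24,0,0],
  [-5,30,24,0,0],
  [-5,30,24,0,0],
  [-5,30,24,0,0],
])

```text
time_s: 7.58
tcp_pos: [433.9, 256.2, 261.2]
tool_rot: [-1.255, -1.133, 1.133]
ft_force: [0.1, 0.2, -0.9]
grip_width: 1.003
```

```bash
python3 - <<'E'
from h import *
np.set_printoptions(precision=1,suppress=True)
st=arm.sense();print(st['time_s'],st['tcp_pos'],st['ft_force'])
a=arm.snapshot('side');b=arm.snapshot('top')
cr=np.hstack([cv2.resize(a[95:195,165:265],(400,400),interpolation=2),cv2.resize(b[120:220,125:225],(400,400),interpolation=2)])
cv2.imwrite('pics/c4.png',cr)
for c in('side','top'):
    for n,z in(('cap',0),('slot_top',135),('bolt_head',105)):
        for r in arm.tip_of(n,c)[:2]: print(c,n,np.round(r['uv'],1),round(r['conf'],2),atz(c,r['uv'],z))
E
```

```text
7.575 [433.9 256.2 261.2] [ 0.1  0.2 -0.9]
side cap [231.  188.8] 0.72 [487.  -45.2  -0. ]
side cap [187.8 191.6] 0.52 [386.9  13.4  -0. ]
side slot_top [210.4 121.6] 0.83 [512.5  84.8 135. ]
side bolt_head [208.9 137.1] 0.43 [492.2  63.3 105. ]
top cap [220.4 182.3] 0.95 [483.3 -50.1   0. ]
top cap [193.3 213.7] 0.78 [395.2  26.4   0. ]
top slot_top [165.2 174.2] 0.55 [493.2  69.1 135. ]
top bolt_head [168.8 173.5] 0.57 [498.1  68.3 105. ]
```

View pics/c4.png

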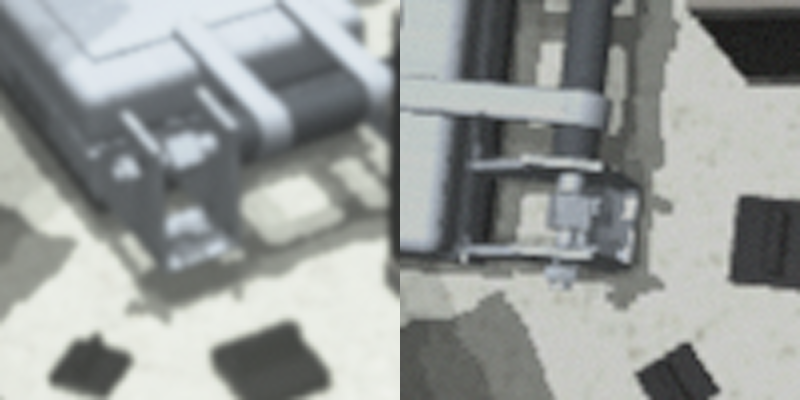

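The cap stands upright on the worktop (crop (765,240); about (485,-48) in world). The slot is open and the bolt head shows at about top px (169,172). My estimate for the bolt is about (498,71). I'll go above it and then down, with the jaws open.

Emit:
carry_out([
  [2,-6,-1,0,0],
  [6.3,-18.2,-3,0,0],
  [6.3,-18.2,-3,0,0],
  [6.3,-18.2,-3,0,0],
  [6.3,-18.2,-3,0,0],
  [6.3,-18.2,-3,0,0],
  [6.3,-18.2,-3,0,0],
])

```text
time_s: 8.85
tcp_pos: [497.7, 72.4, 231.6]
tool_rot: [-1.257, -1.132, 1.131]
ft_force: [-0.1, -0.1, 0.2]
grip_width: 0.999
```

Emit:
carry_out([
  [0,0,-6,0,0],
  [0,0,-11,0,0],
  [0,0,-14,0,0],
  [0,0,-15,0,0],
  [0,0,-15,0,130],
  [0,0,-15,0,130],
  [0,0,-15,0,130],
  [0,0,-15,0,130],
], newtons=30)

```text
time_s: 9.85
tcp_pos: [498.2, 71.3, 82.0]
tool_rot: [-1.259, -1.131, 1.129]
ft_force: [-0.5, 0.9, -0.3]
grip_width: 0.49
```

No contact yet. I'll move +y until the -y pad touches the head.

Emit:
carry_out([
  [0.04,0.4,0,0,130],
  [0.06,0.6,0,0,130],
  [0.06,0.6,0,0,130],
])

```text
time_s: 10.22
tcp_pos: [498.6, 77.5, 81.3]
tool_rot: [-1.258, -1.13, 1.13]
ft_force: [0.3, 0.1, -0.2]
grip_width: 0.489
```

Emit:
carry_out([
  [0.02,0.2,0,0,130],
  [0.03,0.3,0,0,130],
  [0.03,0.3,0,0,130],
])

```text
time_s: 10.6
tcp_pos: [498.9, 80.4, 81.3]
tool_rot: [-1.258, -1.13, 1.13]
ft_force: [-0.5, 0.9, -0.0]
grip_width: 0.487
```

Emit:
carry_out([
  [0.02,0.2,0,0,130],
  [0.03,0.3,0,0,130],
  [0.03,0.3,0,0,130],
])

```text
time_s: 10.98
tcp_pos: [499.0, 81.6, 81.3]
tool_rot: [-1.259, -1.129, 1.132]
ft_force: [-1.4, -19.8, 0.7]
grip_width: 0.487
```

Contact. Now I'll sweep up and further +y so the pad drags the -y corner upward.

Emit:
carry_out([
  [0,0,0.2,0,130],
  [0.01,0.1,0.4,0,130],
  [0.02,0.2,0.6,0,130],
  [0.03,0.3,0.8,0,130],
  [0.03,0.3,0.8,0,130],
])

```text
time_s: 11.6
tcp_pos: [499.3, 85.0, 89.2]
tool_rot: [-1.258, -1.129, 1.132]
ft_force: [-0.7, -14.6, -0.3]
grip_width: 0.49
```

```bash
python3 - <<'E'
from h import *
st=arm.sense();print(st['time_s'],st['tcp_pos'],st['ft_force'],st['torque'])
a=arm.snapshot('side');b=arm.snapshot('top')
cr=np.hstack([cv2.resize(a[105:175,175:245],(400,400),interpolation=2),cv2.resize(b[140:210,135:205],(400,400),interpolation=2)])
cv2.imwrite('pics/c5.png',cr)
E
```

```text
11.6 [499.28682109  85.04438047  89.18396753] [ -0.71621094 -14.60472325  -0.30581118] [-2.1329499   0.11216825  0.05307812]
```

View pics/c5.png

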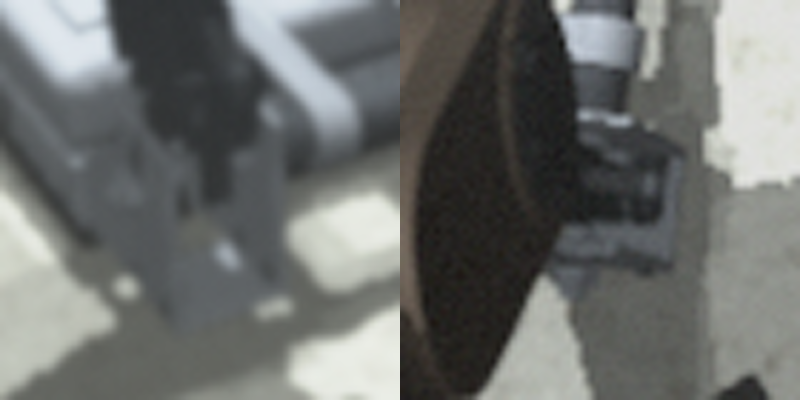

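The picture is shadowed and the pointer isn't readable. The pad has advanced about 3.4 mm at a steady ~15 N, so the head is turning. I'll push on until the face stops the pad.

Emit:
carry_out([
  [0.01,0.1,0,0,130],
  [0.02,0.2,0,0,130],
  [0.02,0.2,0,0,130],
])

```text
time_s: 12.08
tcp_pos: [499.3, 85.4, 89.3]
tool_rot: [-1.259, -1.128, 1.134]
ft_force: [-2.2, -32.0, 3.0]
grip_width: 0.493
```

The push has stiffened to 32 N, so the pad should lie flat on the face. I'll close the jaws while backing off -y at the same rate, so the -y pad keeps pressing.

Emit:
carry_out([
  [-0.01,-0.1,0,0,136],
  [-0.02,-0.2,0,0,142],
  [-0.03,-0.3,0,0,148],
  [-0.04,-0.4,0,0,154],
  [-0.05,-0.5,0,0,160],
  [-0.06,-0.6,0,0,166],
  [-0.07,-0.7,0,0,172],
  [-0.08,-0.8,0,0,178],
], newtons=80)

```text
time_s: 13.08
tcp_pos: [498.5, 77.2, 90.2]
tool_rot: [-1.26, -1.128, 1.133]
ft_force: [-6.0, -28.4, 13.8]
grip_width: 0.304
```

Emit:
carry_out([
  [-0.01,-0.1,0,0,186],
  [-0.02,-0.2,0,0,194],
  [-0.03,-0.3,0,0,255],
  [-0.03,-0.3,0,0,255],
  [-0.03,-0.3,0,0,255],
], newtons=80)

```text
time_s: 13.7
tcp_pos: [498.3, 75.1, 90.6]
tool_rot: [-1.26, -1.129, 1.132]
ft_force: [-7.4, -24.6, 21.3]
grip_width: 0.239
```

The width reads 0.239; scaled by the 12 mm fin reading (0.132) that is about 22 mm, so the pads are flat on the flats. I'll ease off the residual push and then check.

Emit:
carry_out([
  [0,-0.1,0.05,0,255],
  [0.05,-0.2,0.1,0,255],
  [0.05,-0.2,0.15,0,255],
  [0.05,-0.2,0.15,0,255],
], newtons=80)

```text
time_s: 14.2
tcp_pos: [498.3, 74.9, 90.8]
tool_rot: [-1.257, -1.129, 1.131]
ft_force: [-3.3, -4.7, 2.1]
grip_width: 0.243
```

```bash
python3 - <<'E'
from h import *
np.set_printoptions(precision=2,suppress=True)
st=arm.sense();print(st['time_s'],st['tcp_pos'],st['ft_force'],st['torque'],st['grip_width'])
a=arm.snapshot('side');b=arm.snapshot('top')
e=lambda m:cv2.convertScaleAbs(m,alpha=2.2,beta=0)
cr=np.hstack([cv2.resize(e(a[110:160,180:230]),(400,400),interpolation=2),cv2.resize(e(b[165:215,140:240][:, :]),(400,200),interpolation=2).repeat(1,0) if 0 else cv2.resize(e(b[150:220,150:220]),(400,400),interpolation=2)])
cv2.imwrite('pics/c6.png',cr)
for c in('side','top'):
    for r in arm.tip_of('cap',c)[:2]: print(c,np.round(r['uv'],1),round(r['conf'],2),atz(c,r['uv'],0))
E
```

```text
14.2 [498.25  74.93  90.78] [-3.33 -4.68  2.13] [-0.68  0.58  0.03] 0.24288044503707384
side [230.1 185.1] 0.8 [493.36 -31.46   0.  ]
side [187.8 189.3] 0.59 [391.48  21.26  -0.  ]
top [220.8 184. ] 0.79 [478.43 -51.25   0.  ]
top [195.6 215.3] 0.47 [390.67  19.84   0.  ]
```

View pics/c6.png

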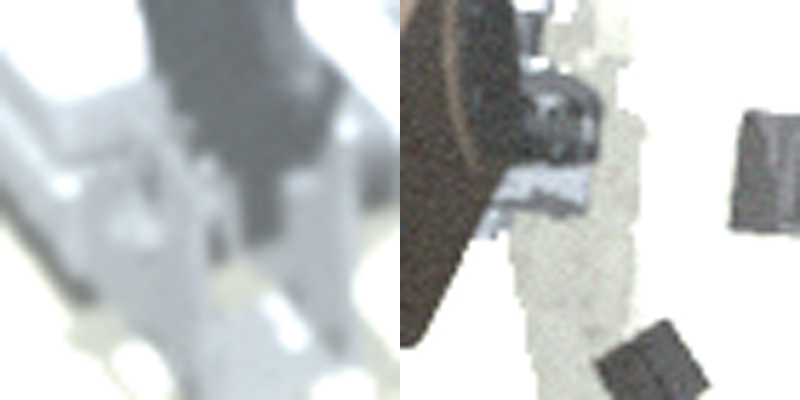

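The crop shows the nut on the bracket's front at about (140,215), with what looks like the pointer rising straight above it. The cap stands apart at about (770,170). I'll hold for a moment with a firmer grip to check it is steady.

Emit:
carry_out([
  [0,0,0,0,255],
  [0,0,0,0,255],
  [0,0,0,0,255],
  [0,0,0,0,255],
  [0,0,0,0,255],
  [0,0,0,0,255],
], newtons=110)

```text
time_s: 15.15
tcp_pos: [498.2, 74.9, 90.8]
tool_rot: [-1.257, -1.129, 1.132]
ft_force: [-4.2, -5.1, 4.7]
grip_width: 0.23
```

```bash
python3 - <<'E'
from h import *
st=arm.sense();print(st['time_s'],st['tcp_pos'],st['ft_force'],st['torque'],st['grip_width'],abs(st['joint_vel']).max())
E
```

```text
15.15 [498.24096702  74.93401847  90.84384247] [-4.21429992 -5.06674359  4.65035526] [-0.71364897  0.63318034  0.00907534] 0.2300019537651662 0.0017019269328149354
```

```bash
python3 -c "
from workcell import arm
print(arm.close_job()); s=arm.sense(); print(s['time_s'],s['grip_width'],s['tcp_pos'])"
```

```text
the job is handed in; nothing more can be done
None
the job is handed in; nothing more can be done
```

The job is handed in with the bolt head gripped at what the checks say is upright; no verdict is reported.

**What I did**
- **Cap:** I took the larger, seated cap off the hinge by its fin and stood it on the worktop at about (485, -48) mm. It was let go and is clear of the grill and the arm.
- **Bolt:** With the fingers in the slot, I pushed the -y pad against the head and swept it up and toward +y to wind the bolt. I then closed the second pad onto the flats and handed in holding it at 110 N, at about 15 s.

**Last checks**
- **Upright:** The grip width read 0.243 at 80 N, which is about 22 mm when scaled by the known 12 mm fin. That means the pads are flat on the flats; a lean of 0.12 rad would have read about 0.27.
- **Steady:** The arm was still, with residual forces of about 5 N per axis. The grasp point is about 5 mm above the head's height.

**Weaker or disagreeing**
- **Pointer:** It was only dimly visible in the shadowed picture. It looked upright, but the angle rests mainly on the grip width.
- **Grip width:** It fell to 0.230 at 110 N, which I take as compression of the pads or fingers.
- **Network positions:** The two cameras disagreed by about 15–30 mm on the slot top, and on the cap with the arm in view. I relied on contact and forces for the bolt.
- **Spanner, tomato and mug:** The arm never went near them; I did not measure them again.

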